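# Line the reagent packs up by height on the analyser's rail

### The job

Line the four white reagent packs up on the rail's four black pads in order of height: the shortest on the pad next to the block with the steel spout, the tallest on the pad farthest from it. One pack is still keyed into the grey dock and comes out only straight up. Leave each pack standing upright on the middle of its pad, squared up with its long side along the rail, and tip none of them over on the way.

Things in the scene. Friction and masses are not known exactly. Their poses are not given: they have to be found in the camera images.
- pack_a_mid (a point): shortest reagent pack, loose, upright white box 44 mm tall incl. grey cap (20 mm across, 8 mm high, mid-top); 32 mm wide along its x (flat faces to grip), 42 mm long along its y incl. a tongue 8 mm wide, 6 mm deep down each end. z up. Point: its centre, 22 mm above its foot. Under 0.25 kg. Starts standing on the bench.
- pack_b_mid (a point): second shortest reagent pack, loose, upright white box 58 mm tall incl. grey cap (20 mm across, 8 mm high, mid-top); 32 mm wide along its x (flat faces to grip), 49 mm long along its y incl. a tongue 8 mm wide, 6 mm deep down each end. z up. Point: its centre, 29 mm above its foot. Under 0.25 kg. Starts standing on the bench.
- pack_c_mid (a point): second tallest reagent pack, loose, upright white box 72 mm tall incl. grey cap (20 mm across, 8 mm high, mid-top); 32 mm wide along its x (flat faces to grip), 56 mm long along its y incl. a tongue 8 mm wide, 6 mm deep down each end. z up. Point: its centre, 36 mm above its foot. Under 0.25 kg. Starts in the dock, foot 6 mm above the bench; free once raised 46 mm.
- pack_d_mid (a point): tallest reagent pack, loose, upright white box 86 mm tall incl. grey cap (20 mm across, 8 mm high, mid-top); 32 mm wide along its x (flat faces to grip), 63 mm long along its y incl. a tongue 8 mm wide, 6 mm deep down each end. z up. Point: its centre, 43 mm above its foot. Under 0.25 kg. Starts standing on the bench.
- dock: grey dock, fixed: base 62 x 150 mm (x, y), 6 mm thick, with two grey blocks 50 mm high above the bench, 38 mm wide in x, from 24 to 64 mm either side of the middle along y. A pack stands between them, its tongues in 12 mm wide grooves with 2 mm play: it comes out only straight up. Origin on the bench under the middle; z up.
- pad_1: one of the four like black rubber pads in a row on the grey metal rail, 44 x 66 mm (x, y), 3 mm thick, fixed; pads stand 80 mm apart along their y in the order pad_1, pad_2, pad_3, pad_4. Origin at the centre of its underside, 5 mm above the bench: its top is 8 mm above the bench. y runs along the rail, z up.
- pad_2: one of the four like black rubber pads in a row on the grey metal rail, 44 x 66 mm (x, y), 3 mm thick, fixed; pads stand 80 mm apart along their y in the order pad_1, pad_2, pad_3, pad_4. Origin at the centre of its underside, 5 mm above the bench: its top is 8 mm above the bench. y runs along the rail, z up.
- pad_3: one of the four like black rubber pads in a row on the grey metal rail, 44 x 66 mm (x, y), 3 mm thick, fixed; pads stand 80 mm apart along their y in the order pad_1, pad_2, pad_3, pad_4. Origin at the centre of its underside, 5 mm above the bench: its top is 8 mm above the bench. y runs along the rail, z up.
- pad_4: one of the four like black rubber pads in a row on the grey metal rail, 44 x 66 mm (x, y), 3 mm thick, fixed; pads stand 80 mm apart along their y in the order pad_1, pad_2, pad_3, pad_4. Origin at the centre of its underside, 5 mm above the bench: its top is 8 mm above the bench. y runs along the rail, z up.
- spout: the spout block, fixed on one or other end of the rail, 70 mm along the rail from the nearest pad: white plastic block 44 x 30 x 34 mm with a bent steel spout on top, reaching 64 mm above its origin. Origin at the centre of its underside, 5 mm above the bench. The rail's other end has a plain low grey metal block, 18 mm high.
Mind the look-alikes: they are no part of the job. What is shaped like the part that bears pack_b_mid but brown or green is not meant.

How it is judged:
At the end, for the whole second after the job is handed in: From the spout block outwards the packs stand on the pads in order of height, shortest first: each centred within 12 mm, foot on the pad (height within 5 mm), upright within 0.1 rad, square with the pad within 0.2 rad either way round, released and at rest (angle between each of pack_a_mid, pack_b_mid, pack_c_mid, pack_d_mid's own z axis and vertical below 0.1 rad and linear speed of each of pack_a, pack_b, pack_c, pack_d below 0.02 m/s and contact force between each of pack_a, pack_b, pack_c, pack_d and the fingers below 0.1 N and ((horizontal distance between spout and pad_1 below 0.15 m and horizontal distance between pack_a_mid and pad_1 below 0.012 m and angle between the x axis of pack_a_mid and the x axis of pad_1, either way round below 0.2 rad and z of pack_a_mid in the frame of pad_1 between 0.02 and 0.03 m and horizontal distance between pack_b_mid and pad_2 below 0.012 m and angle between the x axis of pack_b_mid and the x axis of pad_2, either way round below 0.2 rad and z of pack_b_mid in the frame of pad_2 between 0.027 and 0.037 m and horizontal distance between pack_c_mid and pad_3 below 0.012 m and angle between the x axis of pack_c_mid and the x axis of pad_3, either way round below 0.2 rad and z of pack_c_mid in the frame of pad_3 between 0.034 and 0.044 m and horizontal distance between pack_d_mid and pad_4 below 0.012 m and angle between the x axis of pack_d_mid and the x axis of pad_4, either way round below 0.2 rad and z of pack_d_mid in the frame of pad_4 between 0.041 and 0.051 m) or (horizontal distance between spout and pad_4 below 0.15 m and horizontal distance between pack_a_mid and pad_4 below 0.012 m and angle between the x axis of pack_a_mid and the x axis of pad_4, either way round below 0.2 rad and z of pack_a_mid in the frame of pad_4 between 0.02 and 0.03 m and horizontal distance between pack_b_mid and pad_3 below 0.012 m and angle between the x axis of pack_b_mid and the x axis of pad_3, either way round below 0.2 rad and z of pack_b_mid in the frame of pad_3 between 0.027 and 0.037 m and horizontal distance between pack_c_mid and pad_2 below 0.012 m and angle between the x axis of pack_c_mid and the x axis of pad_2, either way round below 0.2 rad and z of pack_c_mid in the frame of pad_2 between 0.034 and 0.044 m and horizontal distance between pack_d_mid and pad_1 below 0.012 m and angle between the x axis of pack_d_mid and the x axis of pad_1, either way round below 0.2 rad and z of pack_d_mid in the frame of pad_1 between 0.041 and 0.051 m))); the robot touches nothing.
It fails at once if a pack is tipped over (leans more than 0.7 rad) (angle between any of pack_a_mid, pack_b_mid, pack_c_mid, pack_d_mid's own z axis and vertical above 0.7 rad).
It also fails if it takes over 112 s, if anything falls off the work surface, if the arm or the gripper's body presses on something with over 40 N, if the wrist force passes 120 N, or if a joint passes its speed limit or range.

### The arm

A 6-joint arm with a two-finger parallel gripper is mounted at the origin on the work surface. World frame = base frame: x ahead of the robot, y to its left, z up, the work surface at z = 0. Lengths are in m, angles in rad, forces in N, time in s.
With the tool pointing down it reaches from about 0.225 to 0.725 m from the base axis. Payload 3.1 kg.
Tool frame: the origin (TCP) lies at the very end of the fingers, on their centre line; the grasp point (between the pads) lies 19 mm behind it; z points along the fingers, y is the line along which they close (so a half turn about z gives the same grasp; the last joint's range is limited). The gripper opens to 85 mm and grips with 20 to 120 N. Pads are 22 mm wide; open, the fingers measure 114 mm over their backs; the gripper's body (76 mm by 85 mm) begins 54 mm behind the grasp point. The pads swing forward as they close: fully open they stand 13 mm farther back than shut.
Start: joints at [-1.312, 0.048, 0.099, 1.622, 0, 1.443], TCP at [0.198, -0.486, 0.231] pointing down, gripper open.
Joint ranges: [-2.91, 2.91], [-0.99, 1.94], [-1.21, 1.42], [-2.12, 2.29], [-1.49, 1.47], [-3.14, 3.14]. Speed limits (rad/s): [2.79, 2.79, 3.14, 3.14, 3.14, 3.14].

### API

Orientations are given as a unit quaternion [w, x, y, z].
In Python, from station import telemetry, viewer, env gives the robot as it stands. The module is installed in compiled form; this text tells all that it offers.
- The arm moves only by the shell command python3 -m inch 'ROWS' [FORCE]. ROWS is JSON, a list of rows, each a list of 3 entries, a list of its own where there are three numbers: the shift along the tool's x, y, z in mm, then the turn about the tool's z in rad, then the finger opening in mm, from 0 to 85.4. In form: [[[tx, ty, tz], yaw, grip], ...]. A call has 1 to 5 rows; each row is the pose to reach, as a shift and turn from the pose commanded when the call began, along the tool's axes at that moment; what a row does not reach only later rows make up. A row lasts 1/8 s, in which the tool goes at most 62.5 mm and 10.7 degrees, less where a joint would pass 70% of its speed; a pose out of reach is approached as far as the arm can. A call with a gripper value outside its range is refused whole. The fingers move at their own pace and stop on an object; FORCE is the grip in N (left out, the last holds). Time passes only in rows, so rows that repeat a pose let the fingers close. It gives the time, the measured TCP pose, the force, the opening and the grip force at its end, in the units of the state.
- telemetry.read_state(): the state, without advancing time (a new reading comes with each control period).
- viewer.snapshot(name): name is "side" or "top" or "wrist"; returns (picture, depth): 400x640x3 uint8, blue, green, red; 400x640 float32, m along the optical axis (not along the pixel's ray), 0 where there is no reading.
- viewer.camera_params(name): a dict with "vertical_fov" (degrees; the focal length in pixels is half the picture's height over the tangent of half this angle, whatever the lens; pixels are square), "cx", "cy" (the principal point, pixels), "extrinsics" (4x4, takes a point from camera to world coordinates). Camera axes: x right, y up, looking along -z (the intrinsics and any distortion apply to the point x, -y, -z); pixel columns grow to the right and rows downward; lengths in m; the calibration is good to about 2 mm. A picture is of the moment at which its call begins: read the wrist's pose just before it. camera_params takes no time and is no camera call; for the wrist camera it gives the pose at the moment of the call.
- env.sign_off(): hands the job in; it is judged then, once.
The state is a dict: "time": time; "qpos": joint angles; "joint_velocities": joint speeds; "effort": joint torques, N m; "tool_pos": TCP position; "eef_rot": TCP orientation; "contact_force": force on the tool from outside, world axes, zero at the start; "torque": the same for the moment, N m; "opening": finger opening in m; "grip_force": force on a finger pad.
Only numpy, scipy, OpenCV 4.12 (cv2) and the standard library are available. Lean on these libraries where they do the work, as an engineer would, in place of code of your own. Each camera call takes 0.05 s, during which the arm holds its last target. There are 200 camera calls.

## Working session

There is one attempt and no reset: what is moved stays moved. The work goes in short steps, Python scripts to look and compute and a shell command to move; the robot and the scene stay as the last step left them, time stands still between calls to the robot, and variables do not carry over. Pictures are saved under pics/ and viewed, at most 14 in all, crops included, and the job is handed in when it is done.

```bash
mkdir -p pics
cat > h.py <<'E'
from station import telemetry, viewer, env
import numpy as np, cv2
def snap(cam,fn=None):
    P=viewer.camera_params(cam); im,d=viewer.snapshot(cam)
    if fn: cv2.imwrite('pics/'+fn,im)
    return im,d,P
def pts(d,P):
    f=200/np.tan(np.radians(P['vertical_fov'])/2)
    v,u=np.mgrid[0:400,0:640]
    c=np.stack([(u-P['cx'])/f*d,-(v-P['cy'])/f*d,-d],-1)
    E=np.array(P['extrinsics']); return c@E[:3,:3].T+E[:3,3]
E
python3 - <<'E'
from h import *
s=telemetry.read_state(); print(s['time'],s['tool_pos'],s['eef_rot'],s['opening'])
for c in ('top','side'):
    im,d,P=snap(c,c+'0.png'); print({k:np.round(v,3).tolist() if not isinstance(v,str) else v for k,v in P.items()})
    np.savez(c+'0.npz',im=im,d=d,w=pts(d,P))
E
```

```text
0.0 [ 0.19787328 -0.4856102   0.2300967 ] [-1.19333295e-03  9.81356564e-01  1.92192253e-01 -8.39536825e-05] 0.0857738518206154
{'vertical_fov': 43.482, 'cx': 317.716, 'cy': 195.331, 'extrinsics': [[0.017, 0.986, -0.163, 0.404], [-1.0, 0.017, -0.004, -0.022], [-0.001, 0.163, 0.987, 0.99], [0.0, 0.0, 0.0, 1.0]]}
{'vertical_fov': 53.485, 'cx': 313.908, 'cy': 204.743, 'extrinsics': [[-0.931, 0.258, -0.259, 0.369], [-0.366, -0.659, 0.657, 0.522], [-0.001, 0.707, 0.708, 0.624], [0.0, 0.0, 0.0, 1.0]]}
```

View pics/top0.png

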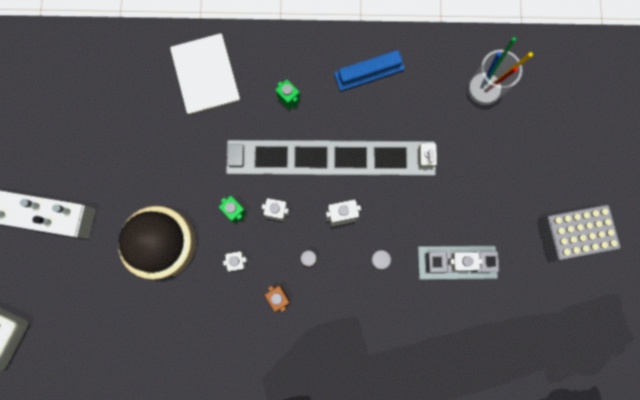

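View pics/side0.png

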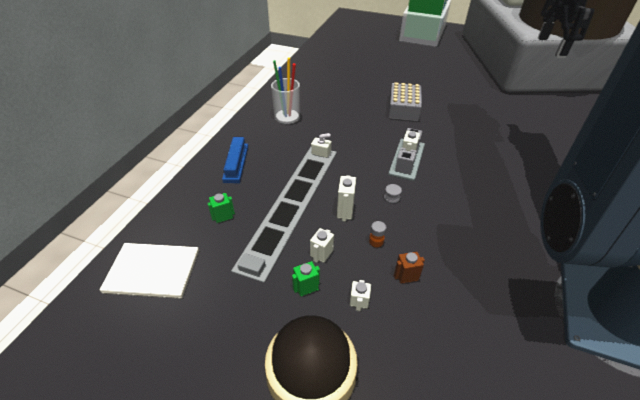

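Top view: the spout is at the right end of the rail (428,155) and the pads run along row 158 at columns 390, 351, 311 and 271. The white packs are a (234,261), b (275,209), d (344,211) and c in the dock (467,261). Next I'll measure them with the depth.

Run:
```python
from h import *
z=np.load('top0.npz'); w=z['w']; im=z['im']
def body(n,u,v,h,r=22):
    sl=np.s_[v-r:v+r,u-r:u+r]; W=w[sl].reshape(-1,3); I=im[sl].reshape(-1,3).astype(int)
    cap=W[(W[:,2]>h-.004)&(W[:,2]<h+.006)]
    m=(W[:,2]>h-.0125)&(W[:,2]<h+.006)&(I.min(1)>90)
    p=W[m][:,:2]; (c,s,a)=cv2.minAreaRect((p*1000).astype(np.float32))
    print(n,'cap',np.round(np.median(cap,0)*1000,1),len(cap),'rect',np.round(c,1),np.round(s,1),round(a,1),len(p))
body('a',234,261,.044);body('b',275,209,.058);body('d',344,211,.086);body('c',467,261,.078)
for u in (271,311,351,390): print('pad',np.round(np.median(w[154:162,u-6:u+6].reshape(-1,3),0)*1000,1))
g=im.min(2)[140:178,240:415]; m=(g<35).astype(np.uint8)
n,l,s,c=cv2.connectedComponentsWithStats(m)
for i in range(1,n):
    if s[i,4]>200:
        p=w[140:178,240:415][l==i]; r=cv2.minAreaRect((p[:,:2]*1000).astype(np.float32)); print(s[i],np.round(c[i]+[240,140],1),np.round(p.mean(0)*1000,1),r)
print('spout',w[150:162:4,424:434:3].reshape(-1,3).round(3).tolist())
for y in range(146,172,4): print(y,w[y,330].round(3), im[y,330])
```

```text
a cap [432.9 138.4  43.6] 89 rect [433.3 138.5] [31.8 41.8] 10.4 280
b cap [532.7  64.   57.3] 90 rect [533.4  64.6] [47.2 32. ] 80.4 336
d cap [526.8 -64.3  85.5] 97 rect [527.1 -64.5] [32.2 62.3] 13.3 488
c cap [ 439.2 -290.    77.7] 102 rect [ 438.7 -290.7] [30.8 55.5] 0.9 439
pad [641.   78.7   7.8]
pad [643.1  -1.7   7.8]
pad [644.3 -82.1   7.6]
pad [ 645.6 -159.7    7.3]
spout [[0.654, -0.223, 0.04], [0.653, -0.228, 0.043], [0.649, -0.231, 0.059], [0.654, -0.241, 0.04], [0.645, -0.222, 0.044], [0.644, -0.228, 0.046], [0.641, -0.23, 0.061], [0.645, -0.24, 0.044], [0.638, -0.223, 0.039], [0.638, -0.229, 0.04], [0.632, -0.229, 0.065], [0.632, -0.235, 0.065]]
146 [ 0.668 -0.041  0.005] [203 203 196]
150 [ 0.661 -0.041  0.002] [202 200 196]
154 [ 0.651 -0.041  0.005] [204 203 198]
158 [ 0.643 -0.041  0.005] [204 204 199]
162 [ 0.635 -0.041  0.006] [206 205 199]
166 [ 0.627 -0.041  0.003] [205 204 201]
170 [ 0.618 -0.041  0.006] [208 206 202]
```

Run:
```python
import cv2
im=cv2.imread('pics/top0.png')[130:290,200:520]
cv2.imwrite('pics/topz.png',cv2.resize(im,None,fx=2.5,fy=2.5,interpolation=cv2.INTER_CUBIC))
```

```text
(no output)
```

View pics/topz.png

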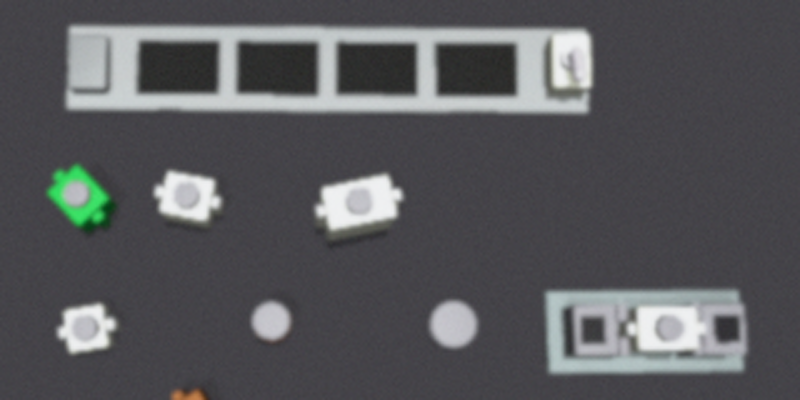

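```bash
cat > go.py <<'E'
# print shift/turn to a target: x y z (mm) heading(deg of tool x)
import sys; from h import *
from scipy.spatial.transform import Rotation as R
s=telemetry.read_state(); q=np.array(s['eef_rot']); r=R.from_quat(q[[1,2,3,0]]); M=r.as_matrix()
print('t',s['time'],'tcp',np.round(s['tool_pos']*np.array(1000.),1),'tilt',np.round(M[:2,2],4),'open',round(s['opening']*1000,1),'F',np.round(s['contact_force'],1),'grip',s['grip_force'])
h=np.degrees(np.arctan2(M[1,0],M[0,0])); print('heading',round(h,2))
a=list(map(float,sys.argv[1:]))
for i in range(0,len(a),4):
    d=M.T@(np.array(a[i:i+3])-np.array(s['tool_pos'])*1000)
    print('shift',np.round(d,1),'yaw',round(float(np.radians((h-a[i+3]+180)%360-180)),3))
E
python3 go.py 439 -290 150 90
```

```text
t 0.1 tcp [ 197.9 -485.7  230.2] tilt [-0.0005  0.0021] open 85.1 F [-0.3  0.4 -0.4] grip 0.0
heading 22.16
shift [297.1 -90.1  80.5] yaw -1.184
```

```bash
python3 -m inch '[[[60,-18,16],-0.18,85],[[119,-36,32],-0.36,85],[[178,-54,48],-0.54,85],[[238,-72,64],-0.72,85],[[297,-90,80],-0.9,85]]'; python3 -m inch '[[[0,0,0],-0.15,85],[[0,0,0],-0.28,85],[[0,0,0],-0.28,85]]'; python3 go.py 439 -290 150 90
python3 - <<'E'
from h import *
im,d,P=snap('wrist','w1.png'); np.savez('w1.npz',im=im,d=d,w=pts(d,P))
w=pts(d,P); W=w.reshape(-1,3)
cap=W[(abs(W[:,2]-.078)<.003)&(np.hypot(W[:,0]-.439,W[:,1]+.29)<.04)]; print(len(cap),np.median(cap,0) if len(cap) else '')
E
```

```text
time: 0.72
tool_pos: [0.4342, -0.2941, 0.1523]
eef_rot: [-0.0, 0.798, 0.602, -0.0]
contact_force: [-0.4, -0.9, 0.0]
opening: 0.0851
grip_force: 0.0
time: 1.1
tool_pos: [0.433, -0.2952, 0.1526]
eef_rot: [-0.001, 0.709, 0.705, -0.0]
contact_force: [0.0, -0.1, 0.1]
opening: 0.0853
grip_force: 0.0
t 1.1 tcp [ 433.  -295.2  152.6] tilt [-0.0011  0.0009] open 85.3 F [ 0.  -0.1  0.1] grip 0.0
heading 89.72
shift [5.2 6.  2.6] yaw -0.005
492 [ 0.44129908 -0.29054252  0.07800699]
```

View pics/w1.png

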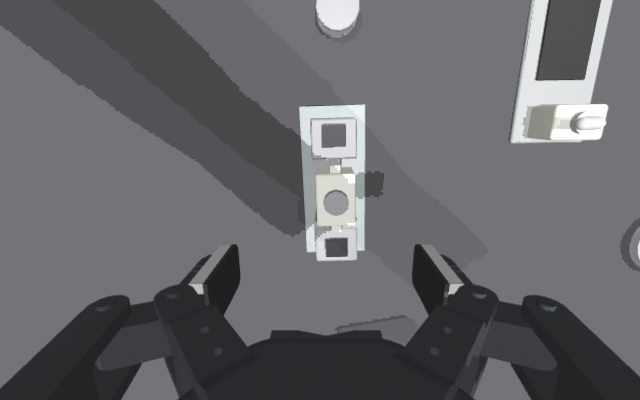

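The wrist view shows the dock pack's cap at (336,203), centred between the fingers, and depth puts it at (441,-290.5). I'll align and descend.

```bash
python3 -m inch '[[[5,7.5,0],0,60],[[5,7.5,0],0,60],[[5,7.5,0],0,60]]'; python3 go.py 440.5 -290.4 40 90
```

```text
time: 1.52
tool_pos: [0.4407, -0.2908, 0.1533]
eef_rot: [-0.0, 0.709, 0.706, -0.0]
contact_force: [-0.3, -0.1, -0.4]
opening: 0.0599
grip_force: 0.0
t 1.525 tcp [ 440.7 -290.8  153.3] tilt [-0.0001 -0.0001] open 59.9 F [-0.3 -0.1 -0.4] grip 0.0
heading 89.75
shift [  0.4  -0.2 113.3] yaw -0.004
```

```bash
python3 -m inch '[[[0,0,40],0,60],[[0,0,80],0,60],[[0,0,113],0,60],[[0,0,113],0,60]]'; python3 -m inch '[[[0,0,0],0,20],[[0,0,0],0,20],[[0,0,0],0,20],[[0,0,0],0,20]]' 35; python3 -m inch '[[[0,0,-15],0,20],[[0,0,-30],0,20],[[0,0,-50],0,20],[[0,0,-70],0,20],[[0,0,-90],0,20]]'; python3 go.py 643.3 -1.4 140 90
```

```text
time: 2.02
tool_pos: [0.4381, -0.2887, 0.037]
eef_rot: [-0.004, 0.709, 0.706, -0.0]
contact_force: [0.3, -0.2, -0.2]
opening: 0.0604
grip_force: 0.0
time: 2.52
tool_pos: [0.442, -0.292, 0.0427]
eef_rot: [0.002, 0.709, 0.706, 0.0]
contact_force: [-0.9, -0.0, 5.8]
opening: 0.0313
grip_force: 36.9
time: 3.15
tool_pos: [0.4407, -0.2905, 0.1317]
eef_rot: [-0.0, 0.708, 0.706, 0.0]
contact_force: [0.9, 0.8, -1.3]
opening: 0.0314
grip_force: 35.9
t 3.15 tcp [ 440.7 -290.5  131.7] tilt [0.0003 0.0003] open 31.4 F [ 0.9  0.8 -1.3] grip 35.94187259674072
heading 89.78
shift [289.9 201.5  -8.2] yaw -0.004
```

```bash
python3 -m inch '[[[40,27,-8],0,20],[[87,60,-8],0,20],[[134,93,-8],0,20],[[180,125,-8],0,20],[[225,156,-8],0,20]]'; python3 -m inch '[[[40,28,0],0,20],[[65,45,0],0,20],[[65,45,0],0,20],[[65,45,0],0,20]]'; python3 go.py 643.3 -1.4 45 89.4
python3 - <<'E'
from h import *
im,d,P=snap('wrist','w2.png'); np.savez('w2.npz',im=im,d=d,w=pts(d,P))
E
```

```text
time: 3.78
tool_pos: [0.5985, -0.0645, 0.1392]
eef_rot: [0.0, 0.708, 0.706, 0.0]
contact_force: [0.1, -0.8, -0.5]
opening: 0.0313
grip_force: 36.0
time: 4.28
tool_pos: [0.6424, -0.0017, 0.1386]
eef_rot: [-0.0, 0.708, 0.706, -0.0]
contact_force: [-0.1, 0.3, -1.1]
opening: 0.0314
grip_force: 36.0
t 4.275 tcp [642.4  -1.7 138.6] tilt [-0.0007 -0.0003] open 31.4 F [-0.1  0.3 -1.1] grip 35.98285675048828
heading 89.78
shift [ 0.4  0.9 93.6] yaw 0.007
```

View pics/w2.png

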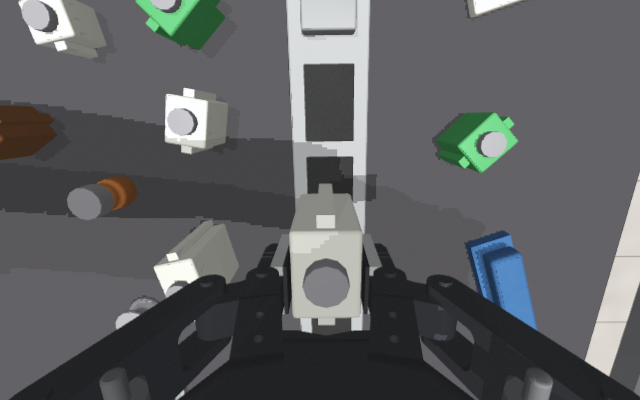

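Pack c is held upright. The end pad is at about (329,102) and the pack appears to line up with the rail. I'll check the pad's position in this view.

Run:
```python
import numpy as np
w=np.load('w2.npz')['w']
for u,v in [(307,68),(352,68),(352,137),(308,137),(329,102)]: print(w[v,u].round(4))
```

```text
[0.6273 0.1071 0.0087]
[0.666 0.107 0.008]
[0.6671 0.0487 0.0089]
[0.6268 0.0488 0.0073]
[0.6461 0.0793 0.008 ]
```

```bash
python3 -m inch '[[[0,3,20],0.006,20],[[0,3,50],0.006,20],[[0,3,75],0.006,20],[[0,3,88],0.006,20],[[0,3,88],0.006,20]]'; python3 -m inch '[[[0,0,3],0,20],[[0,0,6.5],0,20],[[0,0,6.5],0,20],[[0,0,6.5],0,20]]'; python3 go.py 645.3 -1.5 44 89.4
```

```text
time: 4.95
tool_pos: [0.6442, -0.0019, 0.0482]
eef_rot: [-0.001, 0.711, 0.703, -0.001]
contact_force: [0.7, -0.3, -0.5]
opening: 0.0312
grip_force: 36.0
time: 5.45
tool_pos: [0.6466, -0.0016, 0.0448]
eef_rot: [0.001, 0.711, 0.704, 0.001]
contact_force: [0.6, -0.3, 0.3]
opening: 0.0318
grip_force: 36.2
t 5.45 tcp [646.6  -1.6  44.8] tilt [ 0.0019 -0.0002] open 31.8 F [ 0.6 -0.3  0.3] grip 36.16674184799194
heading 89.43
shift [ 0.  -1.3  0.8] yaw 0.001
```

```bash
python3 -m inch '[[[0,-0.5,1.5],0,20],[[0,-0.5,1.5],0,20],[[0,-0.5,1.5],0,20]]'; python3 go.py 645.3 -1.5 44 89.4
```

```text
time: 5.82
tool_pos: [0.6466, -0.0015, 0.0447]
eef_rot: [0.001, 0.711, 0.704, 0.001]
contact_force: [-0.6, 0.3, 5.4]
opening: 0.0314
grip_force: 36.8
t 5.825 tcp [646.6  -1.5  44.7] tilt [ 0.0035 -0.0002] open 31.4 F [-0.6  0.3  5.4] grip 36.758195757865906
heading 89.44
shift [-0.  -1.3  0.7] yaw 0.001
```

Pack c is in contact with its pad, so I'll release it and go for d.

```bash
python3 -m inch '[[[0,0,0],0,60],[[0,0,0],0,60],[[0,0,0],0,60]]'; python3 -m inch '[[[0,0,-30],0,60],[[0,0,-65],0,60],[[0,0,-110],0,60],[[0,0,-115],0,60]]'; python3 go.py 528 -64.5 160 103.3
```

```text
time: 6.2
tool_pos: [0.6449, -0.0015, 0.0417]
eef_rot: [-0.0, 0.711, 0.704, -0.0]
contact_force: [0.1, -0.7, -0.9]
opening: 0.0598
grip_force: 0.0
time: 6.7
tool_pos: [0.6479, -0.0018, 0.1623]
eef_rot: [0.003, 0.711, 0.704, 0.003]
contact_force: [0.8, 0.4, 0.4]
opening: 0.0603
grip_force: 0.0
t 6.7 tcp [647.9  -1.8 162.3] tilt [ 0.0083 -0.0009] open 60.3 F [0.8 0.4 0.4] grip 0.0
heading 89.43
shift [ -63.9 -119.2    1.3] yaw -0.242
```

```bash
python3 -m inch '[[[-26,-48,0],-0.12,60],[[-54,-100,0],-0.242,60],[[-63,-118,0],-0.242,60],[[-63,-118,0],-0.242,60],[[-63,-118,0],-0.242,60]]'
python3 - <<'E'
from h import *
im,d,P=snap('wrist','w3.png'); W=pts(d,P).reshape(-1,3); I=im.reshape(-1,3)
for n,c,h in (('c',(.645,-.0015),.08),('d',(.528,-.0645),.086)):
    k=np.hypot(W[:,0]-c[0],W[:,1]-c[1])<.05
    cap=W[k&(abs(W[:,2]-h)<.003)]; print(n,len(cap),np.median(cap,0).round(4) if len(cap) else '')
    p=W[k&(abs(W[:,2]-h+.008)<.003)]
    if len(p): print(cv2.minAreaRect((p[:,:2]*1000).astype(np.float32)))
E
python3 go.py 528 -64.5 62 103.3
```

```text
time: 7.32
tool_pos: [0.5272, -0.0631, 0.1568]
eef_rot: [-0.0, 0.62, 0.784, 0.0]
contact_force: [-0.1, -0.5, 0.0]
opening: 0.0602
grip_force: 0.0
c 569 [ 6.457e-01 -4.000e-04  8.000e-02]
((646.3291015625, -1.9690113067626953), (52.7448616027832, 33.106502532958984), 89.62663269042969)
d 500 [ 0.5288 -0.0644  0.086 ]
((529.1179809570312, -64.55564880371094), (31.647756576538086, 61.30799102783203), 12.286972045898438)
t 7.375 tcp [527.4 -63.  156.9] tilt [0.0001 0.0003] open 59.8 F [-0.4 -0.3  0. ] grip 0.0
heading 103.32
shift [-1.6  0.2 94.9] yaw 0.0
```

View pics/w3.png

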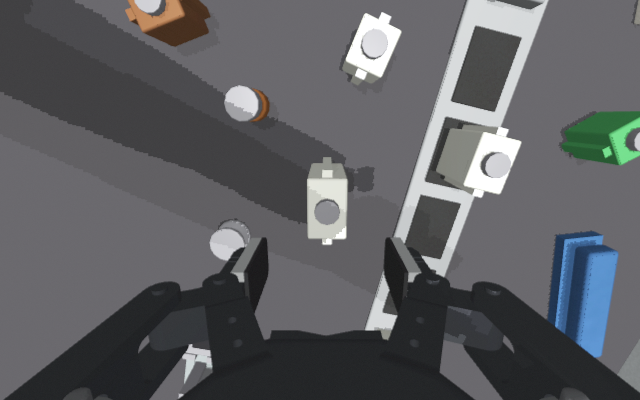

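Pack c at (490,165) stands on its pad; d, with its cap at (327,212), is centred below the gripper. I'll grasp d.

```bash
python3 -m inch '[[[-1.5,1,30],0,60],[[-1.5,1,70],0,60],[[-1.5,1,100],0,60],[[-1.5,1,111],0,60],[[-1.5,1,111],0,60]]'; python3 -m inch '[[[0,0,0],0,20],[[0,0,0],0,20],[[0,0,0],0,20],[[0,0,0],0,20]]' 35; python3 go.py;  python3 -m inch '[[[0,0,-20],0,20],[[0,0,-50],0,20],[[0,0,-80],0,20],[[0,0,-110],0,20],[[0,0,-110],0,20]]'; python3 go.py 644.5 78.5 150 89.4
```

```text
time: 8.0
tool_pos: [0.528, -0.0642, 0.0457]
eef_rot: [-0.001, 0.62, 0.784, -0.0]
contact_force: [-0.7, 0.2, -0.0]
opening: 0.0597
grip_force: 0.0
time: 8.5
tool_pos: [0.5295, -0.0649, 0.0482]
eef_rot: [0.002, 0.621, 0.784, 0.001]
contact_force: [0.5, -0.6, 5.2]
opening: 0.0311
grip_force: 39.5
t 8.5 tcp [529.5 -64.9  48.2] tilt [ 0.0037 -0.0007] open 31.1 F [ 0.5 -0.6  5.2] grip 39.47366237640381
heading 103.29
time: 9.12
tool_pos: [0.5296, -0.0651, 0.1586]
eef_rot: [0.002, 0.621, 0.784, 0.001]
contact_force: [0.7, 0.5, -1.3]
opening: 0.0317
grip_force: 38.6
t 9.125 tcp [529.6 -65.1 158.6] tilt [ 0.0047 -0.0013] open 31.7 F [ 0.7  0.5 -1.3] grip 38.59187364578247
heading 103.29
shift [113.3 144.8   8.9] yaw 0.242
```

```bash
python3 -m inch '[[[27,34,0],0.08,20],[[60,77,0],0.16,20],[[95,121,0],0.242,20],[[113,144,0],0.242,20],[[113,144,0],0.242,20]]'; python3 -m inch '[[[0,0,0],0,20]]';  python3 go.py 645 78.5 57 89.4
```

```text
time: 9.75
tool_pos: [0.6416, 0.0805, 0.1525]
eef_rot: [-0.002, 0.71, 0.705, -0.002]
contact_force: [0.2, -0.2, -1.6]
opening: 0.0314
grip_force: 38.5
time: 9.88
tool_pos: [0.6409, 0.0781, 0.1541]
eef_rot: [-0.001, 0.711, 0.704, -0.002]
contact_force: [0.2, 0.2, -0.8]
opening: 0.0313
grip_force: 38.5
t 9.875 tcp [640.9  78.1 154.1] tilt [-0.0039 -0.0007] open 31.3 F [ 0.2  0.2 -0.8] grip 38.455758690834045
heading 89.42
shift [ 0.5  4.5 97.1] yaw 0.0
```

```bash
python3 -m inch '[[[0,2,25],0,20],[[0,2,55],0,20],[[0,2,80],0,20],[[0,2,92],0,20],[[0,2,92],0,20]]'; python3 -m inch '[[[0,0,2],0,20],[[0,0,4],0,20],[[0,0,4],0,20]]'; python3 go.py 645 78.5 57 89.4
```

```text
time: 10.5
tool_pos: [0.6428, 0.0777, 0.0631]
eef_rot: [-0.001, 0.711, 0.703, -0.001]
contact_force: [0.2, 0.3, -2.0]
opening: 0.0314
grip_force: 38.5
time: 10.88
tool_pos: [0.6446, 0.0785, 0.061]
eef_rot: [0.0, 0.711, 0.704, 0.0]
contact_force: [0.8, 0.4, -2.1]
opening: 0.0316
grip_force: 38.5
t 10.875 tcp [644.6  78.5  61. ] tilt [ 0.0012 -0.    ] open 31.6 F [ 0.8  0.4 -2.1] grip 38.48563849925995
heading 89.43
shift [-0.   0.4  4. ] yaw 0.001
```

```bash
python3 -m inch '[[[0,0,2],0,20],[[0,0,4],0,20],[[0,0,4],0,20],[[0,0,4],0,20]]'; python3 go.py 645 78.5 56.5 89.4
```

```text
time: 11.38
tool_pos: [0.6443, 0.0785, 0.0564]
eef_rot: [0.0, 0.711, 0.704, 0.0]
contact_force: [-0.5, 0.8, -0.8]
opening: 0.0313
grip_force: 38.6
t 11.375 tcp [644.3  78.5  56.4] tilt [0.0003 0.0001] open 31.3 F [-0.5  0.8 -0.8] grip 38.60770583152771
heading 89.43
shift [-0.   0.7 -0.1] yaw 0.001
```

```bash
python3 -m inch '[[[0,0,1.5],0,20],[[0,0,1.5],0,20],[[0,0,1.5],0,20]]'; python3 -m inch '[[[0,0,0],0,60],[[0,0,0],0,60],[[0,0,0],0,60]]'; python3 -m inch '[[[0,0,-30],0,60],[[0,0,-65],0,60],[[0,0,-110],0,60],[[0,0,-115],0,60]]'; python3 go.py 534 64 160 80.4
```

```text
time: 11.75
tool_pos: [0.6443, 0.0786, 0.0563]
eef_rot: [0.0, 0.711, 0.704, 0.0]
contact_force: [-2.4, 0.9, 4.9]
opening: 0.0315
grip_force: 39.4
time: 12.12
tool_pos: [0.6441, 0.0784, 0.0543]
eef_rot: [-0.0, 0.711, 0.704, -0.0]
contact_force: [0.6, 0.1, -0.8]
opening: 0.06
grip_force: 0.0
time: 12.62
tool_pos: [0.6468, 0.0785, 0.1749]
eef_rot: [0.003, 0.711, 0.704, 0.003]
contact_force: [1.1, 0.1, 0.3]
opening: 0.06
grip_force: 0.0
t 12.625 tcp [646.8  78.5 174.9] tilt [0.0089 0.0001] open 60.0 F [1.1 0.1 0.3] grip 0.0
heading 89.42
shift [ -15.6 -112.8   13.9] yaw 0.158
```

Now b.

```bash
python3 -m inch '[[[-8,-55,0],0.08,60],[[-15,-111,10],0.158,60],[[-15,-111,30],0.158,60],[[-15,-111,30],0.158,60],[[-15,-111,30],0.158,60]]'
python3 - <<'E'
from h import *
im,d,P=snap('wrist','w4.png'); W=pts(d,P).reshape(-1,3)
for n,c,h in (('b',(.534,.064),.058),('a',(.433,.1385),.044)):
    k=np.hypot(W[:,0]-c[0],W[:,1]-c[1])<.04
    cap=W[k&(abs(W[:,2]-h)<.003)]; print(n,len(cap),np.median(cap,0).round(4) if len(cap) else '')
    p=W[k&(abs(W[:,2]-h+.008)<.003)]
    if len(p): print(cv2.minAreaRect((p[:,:2]*1000).astype(np.float32)))
E
python3 go.py 534 64 22 80.4
```

```text
time: 13.25
tool_pos: [0.5337, 0.0645, 0.1401]
eef_rot: [0.0, 0.764, 0.645, 0.0]
contact_force: [0.5, -0.1, 0.3]
opening: 0.0598
grip_force: 0.0
b 451 [0.5354 0.0645 0.058 ]
((535.3994750976562, 64.86622619628906), (47.85427474975586, 31.488475799560547), 81.14102172851562)
a 504 [0.4359 0.1388 0.0438]
((435.6246032714844, 139.15927124023438), (32.46991729736328, 37.94525909423828), 14.063443183898926)
t 13.3 tcp [534.2  64.6 140.6] tilt [0.0016 0.    ] open 60.1 F [-0.1 -0.6 -0.7] grip 0.0
heading 80.37
shift [ -0.6  -0.3 118.6] yaw -0.0
```

```bash
python3 -m inch '[[[0,0.5,30],0,60],[[0,0.5,70],0,60],[[0,0.5,105],0,60],[[0,0.5,118],0,60],[[0,0.5,118],0,60]]'; python3 -m inch '[[[0,0,0],0,20],[[0,0,0],0,20],[[0,0,0],0,20],[[0,0,0],0,20]]' 35; python3 go.py;  python3 -m inch '[[[0,0,-20],0,20],[[0,0,-50],0,20],[[0,0,-90],0,20],[[0,0,-120],0,20],[[0,0,-120],0,20]]'; python3 go.py 646 -81.5 150 89.4
```

```text
time: 13.92
tool_pos: [0.5337, 0.0645, 0.0217]
eef_rot: [-0.0, 0.764, 0.645, -0.0]
contact_force: [-0.7, -0.9, -0.2]
opening: 0.0599
grip_force: 0.0
time: 14.42
tool_pos: [0.5355, 0.0645, 0.0241]
eef_rot: [0.001, 0.764, 0.645, 0.002]
contact_force: [0.5, 0.5, 6.5]
opening: 0.0313
grip_force: 36.2
t 14.425 tcp [535.5  64.5  24.1] tilt [0.0046 0.    ] open 31.3 F [0.5 0.5 6.5] grip 36.20828032493591
heading 80.38
time: 15.05
tool_pos: [0.5356, 0.0645, 0.1451]
eef_rot: [0.002, 0.764, 0.645, 0.002]
contact_force: [-0.4, -0.2, -0.2]
opening: 0.0314
grip_force: 35.5
t 15.05 tcp [535.6  64.5 145.1] tilt [ 0.0062 -0.0001] open 31.4 F [-0.4 -0.2 -0.2] grip 35.475749373435974
heading 80.38
shift [-125.5  133.3   -4.2] yaw -0.157
```

```bash
python3 -m inch '[[[-30,32,0],-0.05,20],[[-65,70,0],-0.1,20],[[-100,107,0],-0.157,20],[[-125,132,0],-0.157,20],[[-125,132,0],-0.157,20]]'; python3 -m inch '[[[0,0,20],0,20],[[0,0,60],0,20],[[0,0,60],0,20]]'; python3 go.py 646 -81.5 32 89.4
```

```text
time: 15.68
tool_pos: [0.6425, -0.0831, 0.1386]
eef_rot: [-0.001, 0.712, 0.702, -0.001]
contact_force: [-0.4, 0.7, -0.7]
opening: 0.0315
grip_force: 35.5
time: 16.05
tool_pos: [0.6378, -0.0788, 0.076]
eef_rot: [-0.005, 0.711, 0.704, -0.003]
contact_force: [-0.4, 0.6, 0.1]
opening: 0.0313
grip_force: 35.4
t 16.05 tcp [637.8 -78.8  76. ] tilt [-0.0118  0.0031] open 31.3 F [-0.4  0.6  0.1] grip 35.41702151298523
heading 89.42
shift [-2.8  8.7 43.8] yaw 0.0
```

```bash
python3 -m inch '[[[0,0,15],0,20],[[0,0,30],0,20],[[0,0,36],0,20],[[0,0,36],0,20],[[0,0,36],0,20]]'; python3 go.py 646 -81.5 32 89.4
```

```text
time: 16.68
tool_pos: [0.6433, -0.081, 0.0465]
eef_rot: [0.0, 0.711, 0.703, 0.0]
contact_force: [-0.0, 0.7, 0.4]
opening: 0.0318
grip_force: 35.4
t 16.675 tcp [643.3 -81.   46.5] tilt [ 0.0011 -0.0002] open 31.8 F [-0.   0.7  0.4] grip 35.4148668050766
heading 89.37
shift [-0.5  2.7 14.5] yaw -0.001
```

```bash
python3 -m inch '[[[0,2,6],0,20],[[0,2,11],0,20],[[0,2,13],0,20],[[0,2,14.5],0,20],[[0,2,14.5],0,20]]'; python3 go.py 646 -81.5 32 89.4
```

```text
time: 17.3
tool_pos: [0.6448, -0.0809, 0.0322]
eef_rot: [0.0, 0.711, 0.703, 0.0]
contact_force: [-2.1, 1.0, 4.5]
opening: 0.0312
grip_force: 35.9
t 17.3 tcp [644.8 -80.9  32.2] tilt [ 0.0004 -0.0002] open 31.2 F [-2.1  1.   4.5] grip 35.88594853878021
heading 89.37
shift [-0.6  1.2  0.2] yaw -0.001
```

```bash
python3 -m inch '[[[0,0,0],0,60],[[0,0,0],0,60],[[0,0,0],0,60]]'; python3 -m inch '[[[0,0,-30],0,60],[[0,0,-65],0,60],[[0,0,-110],0,60],[[0,0,-115],0,60]]'; python3 go.py 434.5 138.7 140 101.5
```

```text
time: 17.68
tool_pos: [0.6447, -0.0808, 0.031]
eef_rot: [-0.0, 0.711, 0.703, -0.0]
contact_force: [-0.7, 0.1, -0.2]
opening: 0.0601
grip_force: 0.0
time: 18.18
tool_pos: [0.6476, -0.0815, 0.1515]
eef_rot: [0.004, 0.711, 0.703, 0.002]
contact_force: [0.6, 0.1, 0.1]
opening: 0.0598
grip_force: 0.0
t 18.175 tcp [647.6 -81.5 151.5] tilt [ 0.0089 -0.002 ] open 59.8 F [0.6 0.1 0.1] grip 0.0
heading 89.37
shift [ 217.9 -215.6    9.2] yaw -0.212
```

```bash
python3 -m inch '[[[43,-42,0],-0.05,60],[[86,-85,0],-0.1,60],[[129,-127,0],-0.15,60],[[172,-169,0],-0.212,60],[[215,-212,0],-0.212,60]]'; python3 -m inch '[[[1,-1,0],0,60],[[1,-1,0],0,60]]';python3 - <<'E'
from h import *
im,d,P=snap('wrist','w5.png'); W=pts(d,P).reshape(-1,3)
k=np.hypot(W[:,0]-.4345,W[:,1]-.1387)<.04
cap=W[k&(abs(W[:,2]-.044)<.003)]; print(len(cap),np.median(cap,0).round(4))
p=W[k&(abs(W[:,2]-.036)<.003)]; print(cv2.minAreaRect((p[:,:2]*1000).astype(np.float32)))
E
python3 go.py 435 138.7 10 101.5
```

```text
time: 18.8
tool_pos: [0.4332, 0.1376, 0.1451]
eef_rot: [-0.001, 0.633, 0.774, -0.0]
contact_force: [0.4, 0.3, 0.4]
opening: 0.0603
grip_force: 0.0
time: 19.05
tool_pos: [0.434, 0.1372, 0.1457]
eef_rot: [0.0, 0.632, 0.775, -0.0]
contact_force: [0.7, -0.9, 0.2]
opening: 0.0598
grip_force: 0.0
391 [0.4349 0.1392 0.044 ]
((435.02569580078125, 139.344970703125), (31.661029815673828, 37.199317932128906), 10.908594131469727)
t 19.1 tcp [434.5 136.7 145.8] tilt [ 0.0002 -0.0005] open 59.7 F [-0.3  0.4 -0.4] grip 0.0
heading 101.49
shift [  1.9   0.9 135.8] yaw -0.0
```

View pics/w5.png

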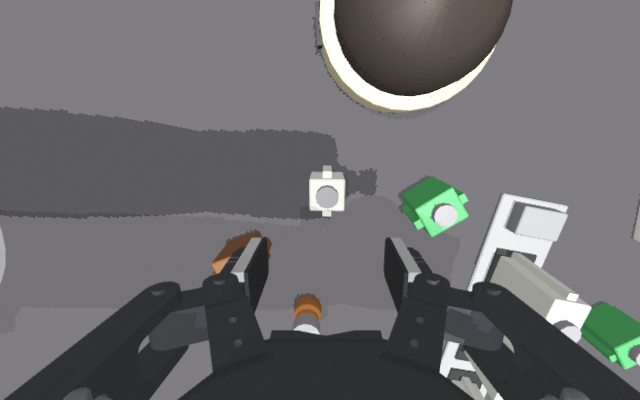

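Pack a (cap at (327,196)) is centred, and the green and brown look-alikes are clear of the fingers.

```bash
python3 -m inch '[[[2,0.5,35],0,60],[[2,0.5,80],0,60],[[2,0.5,120],0,60],[[2,0.5,136],0,60],[[2,0.5,136],0,60]]'; python3 -m inch '[[[0,0,0],0,20],[[0,0,0],0,20],[[0,0,0],0,20],[[0,0,0],0,20]]' 35; python3 go.py;  python3 -m inch '[[[0,0,-20],0,20],[[0,0,-55],0,20],[[0,0,-95],0,20],[[0,0,-140],0,20],[[0,0,-140],0,20]]'; python3 go.py 647 -161.5 150 89.4
```

```text
time: 19.73
tool_pos: [0.4337, 0.1385, 0.0093]
eef_rot: [-0.001, 0.633, 0.774, -0.001]
contact_force: [-0.1, 0.7, 0.7]
opening: 0.0599
grip_force: 0.0
time: 20.23
tool_pos: [0.4362, 0.1396, 0.0126]
eef_rot: [0.002, 0.633, 0.775, 0.002]
contact_force: [0.6, -1.2, 6.2]
opening: 0.0313
grip_force: 36.0
t 20.225 tcp [436.2 139.6  12.6] tilt [0.0048 0.0005] open 31.3 F [ 0.6 -1.2  6.2] grip 36.04392170906067
heading 101.52
time: 20.85
tool_pos: [0.4369, 0.1399, 0.155]
eef_rot: [0.003, 0.632, 0.775, 0.003]
contact_force: [1.6, -0.2, -0.5]
opening: 0.0311
grip_force: 35.3
t 20.85 tcp [436.9 139.9 155. ] tilt [0.0088 0.0015] open 31.1 F [ 1.6 -0.2 -0.5] grip 35.30482828617096
heading 101.53
shift [-337.3  145.5    6.4] yaw 0.212
```

```bash
python3 -m inch '[[[-35,15,0],0.03,20],[[-85,37,0],0.07,20],[[-140,60,0],0.12,20],[[-195,84,0],0.17,20],[[-250,108,0],0.212,20]]'; python3 -m inch '[[[-30,19,0],0,20],[[-60,38,0],0,20],[[-60,38,0],0,20],[[-60,38,0],0,20]]'; python3 go.py 647 -161.5 60 89.4
```

```text
time: 21.48
tool_pos: [0.5899, -0.0854, 0.1487]
eef_rot: [-0.001, 0.711, 0.703, -0.0]
contact_force: [0.9, -0.4, -0.1]
opening: 0.0311
grip_force: 35.3
time: 21.98
tool_pos: [0.6262, -0.1438, 0.1489]
eef_rot: [-0.001, 0.711, 0.703, -0.0]
contact_force: [-0.3, -0.7, -0.2]
opening: 0.031
grip_force: 35.3
t 21.975 tcp [ 626.2 -143.8  148.9] tilt [-0.0027  0.0015] open 31.0 F [-0.3 -0.7 -0.2] grip 35.26886701583862
heading 89.38
shift [-17.6  21.3  88.8] yaw -0.0
```

```bash
python3 -m inch '[[[-17,20,0],0,20],[[-17,20,0],0,20],[[-17,20,25],0,20],[[-17,20,55],0,20],[[-17,20,80],0,20]]'; python3 -m inch '[[[0,0,15],0,20],[[0,0,15],0,20],[[0,0,15],0,20]]'; python3 go.py 647 -161.5 20.5 89.4
python3 - <<'E'
from h import *
snap('wrist','w6.png')
E
```

```text
time: 22.6
tool_pos: [0.6457, -0.1598, 0.0695]
eef_rot: [-0.001, 0.71, 0.704, -0.0]
contact_force: [-0.4, 1.2, -0.3]
opening: 0.0315
grip_force: 35.3
time: 22.98
tool_pos: [0.6476, -0.1616, 0.0568]
eef_rot: [0.001, 0.711, 0.703, 0.0]
contact_force: [-0.3, 0.1, -1.4]
opening: 0.0313
grip_force: 35.3
t 22.975 tcp [ 647.6 -161.6   56.8] tilt [ 0.002  -0.0006] open 31.3 F [-0.3  0.1 -1.4] grip 35.27071237564087
heading 89.39
shift [ 0.2 -0.7 36.3] yaw -0.0
```

View pics/w6.png

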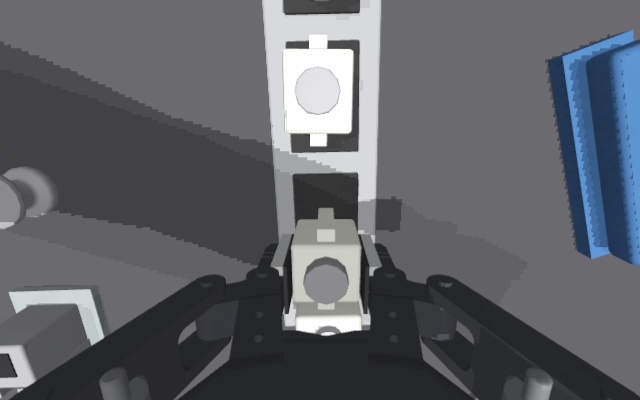

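Pack b at (318,92) is centred on its pad, and a hovers in line over the last pad (its edge at row 174). I'll lower a.

```bash
python3 -m inch '[[[0,0,12],0,20],[[0,0,24],0,20],[[0,0,31],0,20],[[0,0,34],0,20],[[0,0,34],0,20]]'; python3 -m inch '[[[0,0,1],0,20],[[0,0,2],0,20],[[0,0,2],0,20]]'; python3 go.py 647 -161.5 20.5 89.4
```

```text
time: 23.65
tool_pos: [0.647, -0.1618, 0.0212]
eef_rot: [0.0, 0.711, 0.703, 0.0]
contact_force: [0.8, -0.3, 0.7]
opening: 0.031
grip_force: 35.2
time: 24.02
tool_pos: [0.6475, -0.1619, 0.0207]
eef_rot: [0.001, 0.711, 0.703, 0.0]
contact_force: [-2.3, 0.5, 5.0]
opening: 0.0313
grip_force: 35.9
t 24.025 tcp [ 647.5 -161.9   20.7] tilt [ 0.0015 -0.0005] open 31.3 F [-2.3  0.5  5. ] grip 35.90495824813843
heading 89.37
shift [ 0.4 -0.5  0.2] yaw -0.0
```

Contact made. I'll release, back up out of view and check from the top.

```bash
python3 -m inch '[[[0,0,0],0,60],[[0,0,0],0,60],[[0,0,0],0,60]]'; python3 -m inch '[[[0,0,-30],0,60],[[0,0,-65],0,60],[[0,0,-110],0,60],[[0,0,-150],0,60]]'; python3 -m inch '[[[0,-50,0],0,60],[[0,-105,0],0,60],[[0,-160,0],0,60],[[0,-220,0],0,60],[[0,-270,0],0,60]]';python3 -m inch '[[[0,0,0],0,60],[[0,0,0],0,60],[[0,0,0],0,60]]'
python3 - <<'E'
from h import *
im,d,P=snap('top'); cv2.imwrite('pics/topf.png',cv2.resize(im[120:280,200:520],None,fx=2.5,fy=2.5,interpolation=cv2.INTER_CUBIC))
W=pts(d,P).reshape(-1,3)
for n,y,h in (('a',-161.4,.052),('b',-81.4,.066),('c',-1.4,.08),('d',78.6,.094)):
    k=(abs(W[:,1]-y/1000)<.038)&(abs(W[:,0]-.645)<.04); p=W[k&(abs(W[:,2]-h+.008)<.0035)]
    cap=W[k&(abs(W[:,2]-h)<.0035)]
    print(n,np.median(cap,0).round(4),cv2.minAreaRect((p[:,:2]*1000).astype(np.float32)))
E
```

```text
time: 24.4
tool_pos: [0.6467, -0.1616, 0.0187]
eef_rot: [-0.0, 0.711, 0.703, -0.0]
contact_force: [-0.3, -0.8, -0.3]
opening: 0.0597
grip_force: 0.0
time: 24.9
tool_pos: [0.647, -0.1617, 0.1707]
eef_rot: [0.0, 0.711, 0.703, 0.0]
contact_force: [1.5, 0.7, -0.2]
opening: 0.0599
grip_force: 0.0
time: 25.52
tool_pos: [0.3749, -0.1585, 0.1691]
eef_rot: [0.0, 0.711, 0.703, -0.0]
contact_force: [-0.1, -0.1, 0.9]
opening: 0.0598
grip_force: 0.0
time: 25.9
tool_pos: [0.3781, -0.159, 0.1696]
eef_rot: [0.0, 0.711, 0.703, 0.0]
contact_force: [0.0, 0.8, 0.6]
opening: 0.0604
grip_force: 0.0
a [ 0.6454 -0.1614  0.0513] ((645.00927734375, -160.65451049804688), (30.66414451599121, 39.18175506591797), 1.0496913194656372)
b [ 0.6426 -0.0812  0.0657] ((643.1205444335938, -79.16488647460938), (32.682621002197266, 44.079750061035156), 0.2760986387729645)
c [ 6.448e-01 -1.000e-04  7.930e-02] ((644.1791381835938, -0.7469158172607422), (32.070587158203125, 54.85495376586914), 0.443318247795105)
d [0.6408 0.0788 0.0936] ((641.798095703125, 78.90603637695312), (61.54713821411133, 32.838905334472656), 89.22721862792969)
```

View pics/topf.png

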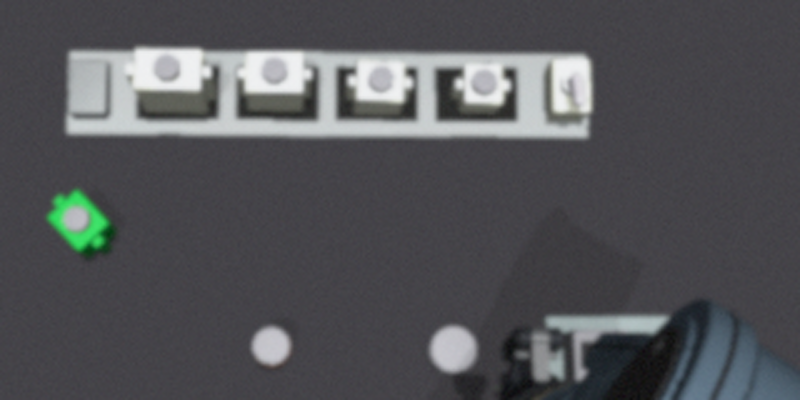

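All four packs stand upright and square on their pads, within 2 mm of the same-camera pad centres. In the view, a is at (484,80) next to the spout, then b (381,78), c (275,70) and d (167,68).

```bash
python3 -c "
from station import env; print(env.sign_off())"
```

```text
the job is handed in; nothing more can be done
None
```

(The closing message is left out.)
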